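Complete the carton layer on the turning stand and present it

ROBOT

A 7-joint arm with a two-finger parallel gripper is mounted at the origin on a cart in front of the work surface, level with it; the furniture and walls round the work are solid. World frame = base frame: x ahead of the robot, y to its left, z up, the work surface at z = 0. Lengths are in m, angles in rad, forces in N, time in s.
With the tool pointing down it reaches from about 0.425 to 1.025 m from the base axis. Payload 9.4 kg.
Tool frame: the origin (TCP) lies on the centre line of the jaws, within the pads' length; the fingertips stand 19 mm ahead of it and the grasp point (between the pads) is the TCP (tcp_to_tips is the distance from the TCP to the fingertips, in m); z points along the fingers, y is the line along which they close (so a half turn about z gives the same grasp; the last joint's range is limited). The gripper opens to 93 mm and grips with 3 to 60 N. Pads are 15 mm wide; open, the fingers measure 128 mm over their backs; the gripper's body (75 mm by 188 mm) begins 65 mm behind the grasp point.
Start: joints at [-1.369, 0.599, -0.003, 1.599, 0.002, 0.943, -0.08], TCP at [0.2, 0.697, 0.238] pointing down, gripper open.
Joint ranges: [-2.57, 2.57], [-0.35, 1.97], [-1.29, 1.29], [0.11, 2.56], [-1.05, 4.19], [0.11, 1.86], [-2.63, 2.63]. Speed limits (rad/s): [2.22, 2.22, 3.01, 3.01, 3.14, 3.14, 3.14].

INTERFACE

Orientations are given as a 3x3 rotation matrix whose columns are the frame's x, y, z axes.
In Python, from plant import get_obs, capture, get_calibration, sign_off, tcp_to_tips gives the robot as it stands.
- The arm moves only by the shell command python3 -m pendant 'ROWS' [FORCE]. ROWS is text: rows parted by semicolons, each of 7 numbers parted by spaces: the shift along the world's x, y, z in units of 25 mm (1.0 is 25 mm), then the turn, a rotation vector about the world's x, y, z in units of 8 degrees (1.0 is 8 degrees), then the finger opening in mm, from 0 to 93. A call has 1 to 10 rows; each row shifts and turns the commanded pose from where the row before left it; what a row does not reach is not made up. A row lasts 1/10 s, in which the tool goes at most 50 mm and 8.59 degrees, less where a joint would pass 70% of its speed; a pose out of reach is approached as far as the arm can. A call is refused whole if a number of a shift passes 1 or a number of a turn 1, either way. A call with a gripper value outside its range is refused whole. The fingers move at their own pace and stop on an object; FORCE is the grip in N (left out, the last holds). Time passes only in rows, so rows that do not move let the fingers close. It gives the time, the measured TCP pose, the force, the opening and the grip force at its end, in the units of the state.
- get_obs(): the state, without advancing time (a new reading comes with each control period).
- capture(name): name is "scene" or "top" or "wrist"; returns (picture, depth): 384x512x3 uint8, blue, green, red; 384x512 float32, m along the optical axis (not along the pixel's ray), 0 where there is no reading.
- get_calibration(name): a dict with "camera_matrix" (3x3 intrinsics, pixels), "distortion" ([k1, k2, p1, p2, k3] as OpenCV has them; the pictures are not rectified), "R" (3x3) and "t" (3): a world point X has camera coordinates R X + t; the wrist camera has in their place "hand_eye" (4x4, takes a point from camera to tool coordinates, whose origin is the TCP and whose axes are the flange's). Camera axes: x right, y down, z forward; pixel columns grow to the right and rows downward; lengths in m; the calibration is good to about 2 mm. A picture is of the moment at which its call begins: read the wrist's pose just before it. get_calibration takes no time and is no camera call.
- sign_off(): hands the job in; it is judged then, once.
The state is a dict: "time_s": time; "joint_pos": joint angles; "joint_vel": joint speeds; "joint_torque": joint torques, N m; "tcp_pos": TCP position; "tool_rot": TCP orientation; "contact_force": force on the tool from outside, world axes, zero at the start; "moment": the same for the moment, N m; "opening": finger opening in m; "gripper_force": force on a finger pad.
Only numpy, scipy, OpenCV 4.12 (cv2) and the standard library are available. Lean on these libraries where they do the work, as an engineer would, in place of code of your own. Each camera call takes 0.05 s, during which the arm holds its last target. There are 200 camera calls.

TASK

Complete the pinwheel layer of screw cartons on the turning stand: set the loose carton from the bench down flat in the empty place on the slab, its long side along the edge of the slab just as the other three lie, and let go of it. Then take the centre handle and turn the slab until the edge along which the new carton's long side lies squarely faces the steel rail at the stand's front, and finish still gripping the handle there, holding the slab still. The other cartons keep their places on the slab, and the mug, sanding block and tape measure stay where they are.

Things in the scene. Friction and masses are not known exactly. Their poses are not given: they have to be found in the camera images.
- stand: dark steel foot of the turning stand, fixed to the bench, 190 mm across; origin on the turning axis at the bench top; its -x axis points to its front, where a tongue carries the front rail
- front_rail (a point): middle of the top of the front rail: an upright straight steel strip 110 mm long, 8 mm thick, 30 mm high, fixed to the foot square to the foot's x axis, 144 mm from the turning axis
- edge_0 (a point): middle of the edge of the plywood slab along which the empty place lies, level with the slab's top, 94 mm from the turning axis. Slab 188 mm square with bevelled corners, 14 mm thick, top 36 mm above the bench; turns without limit about the vertical through the stand's origin, friction 0.06 N m, stays where left. Job done when edge_0 faces the front rail, midway along it
- place_0 (a point): centre, on the slab's top, of the empty place, 61 x 95 mm: y axis along the slab's edge, x axis from the edge inwards; from the axis 61.5 mm towards edge_0 and 44.5 mm to one side (+y). A fine dark L on the slab runs just outside its inner long side and one end. The four places form a pinwheel round the handle, each 90 degrees from the next, 28 mm between neighbours
- handle_bar (a point): middle of the grip bar of the centre handle: a black upright bar 18 mm thick (x), 56 mm long (y), 36 mm high, on a steel post 20 mm thick on the turning axis of the slab and fixed to the slab; bar from 100 to 136 mm above the bench, point at 118 mm; the tops of the cartons on the slab are at 82 mm
- loose_carton: the loose carton of screws, standing on the bench left of the saw: a green and brown cardboard box, 61 mm (x) x 95 mm (y) x 46 mm high, 0.3 to 0.55 kg; origin in the middle of its underside. Same as the three on the slab; either way round is right
- carton_1: one of the three cartons already standing on the slab, loose, same size as the loose carton; origin in the middle of its underside, y along its long side
- place_1 (a point): centre, on the slab's top, of the place of carton_1 in the pinwheel (moves with the slab)
- carton_2: one of the three cartons already standing on the slab, loose, same size as the loose carton; origin in the middle of its underside, y along its long side
- place_2 (a point): centre, on the slab's top, of the place of carton_2 in the pinwheel (moves with the slab)
- carton_3: one of the three cartons already standing on the slab, loose, same size as the loose carton; origin in the middle of its underside, y along its long side
- place_3 (a point): centre, on the slab's top, of the place of carton_3 in the pinwheel (moves with the slab)
- mug: bystander: blue and white mug, 78 mm across, 112 mm with the handle, 92 mm high; origin in the middle of its underside
- sanding_block: bystander: wooden sanding block 63 x 100 x 29 mm; origin in the middle of its underside
- tape_measure: bystander: yellow tape measure 68 x 85 x 31 mm; origin in the middle of its underside
- handle: the whole centre handle (post and bar), fixed to the slab; origin on the turning axis at the bench top, axes as the slab's (-x towards edge_0)
- slab (a joint): turn of the slab since the start, rad, counter-clockwise from above positive; 0 at the start wherever the slab then points

How it is judged:
On the way, in this order (a step that is already met when the one before it is completed fails the run):
1. the loose carton stands flat in the empty place (centre within 15 mm, long side within 8 degrees), let go (horizontal distance between loose_carton and place_0 below 0.015 m and height (world z) of loose_carton between 0.032 and 0.041 m and angle between the y axis of loose_carton and the y axis of place_0, either way round below 0.14 rad and angle between loose_carton's own z axis and vertical below 0.05 rad and contact force between the fingers and loose_carton below 0.3 N and linear speed of loose_carton below 0.03 m/s), for 0.2 s.
2. then the slab is turned until the new carton's edge faces the front rail (middle of the edge within 14 mm of midway) (y of edge_0 in the frame of stand between -0.014 and 0.014 m and x of edge_0 in the frame of stand below 0 m), for 0.1 s.
At the end, for the whole second after the job is handed in: New carton flat in its place (18 mm, 8 deg), untouched; middle of its slab edge within 14 mm sideways of the middle of the front rail (8.5 deg); fingers on the handle with over 4 N, slab still (0.05 rad/s); the other three cartons flat within 15 mm and 11 deg of their places (all of step 2 and horizontal distance between loose_carton and place_0 below 0.018 m and height (world z) of loose_carton between 0.032 and 0.041 m and angle between the y axis of loose_carton and the y axis of place_0, either way round below 0.14 rad and angle between each of loose_carton, carton_1, carton_2, carton_3's own z axis and vertical below 0.05 rad and contact force between the fingers and handle above 4 N and velocity of joint slab between -0.05 and 0.05 rad/s and contact force between the fingers and loose_carton below 0.3 N and horizontal distance between carton_1 and place_1 below 0.015 m and angle between the x axis of each of carton_1, carton_3 and the y axis of place_0, either way round below 0.2 rad and height (world z) of each of carton_1, carton_2, carton_3 above 0.03 m and horizontal distance between carton_2 and place_2 below 0.015 m and angle between the x axis of carton_2 and the x axis of place_0, either way round below 0.2 rad and horizontal distance between carton_3 and place_3 below 0.015 m); the arm keeps its last pose, push and grip.
It fails at once if a carton on the slab is knocked out of its place (over 25 mm) or tipped over (horizontal distance between carton_1 and place_1 above 0.025 m or angle between any of carton_1, carton_2, carton_3's own z axis and vertical above 0.3 rad or horizontal distance between carton_2 and place_2 above 0.025 m or horizontal distance between carton_3 and place_3 above 0.025 m).
It fails at once if mug, sanding block or tape measure moved over 30 mm (distance of any of mug, sanding_block, tape_measure from where it was at the start of the episode above 0.03 m).
It also fails if it takes over 69 s, if anything falls off the work surface, if the arm or the gripper's body presses on something with over 40 N, if the wrist force passes 120 N, or if a joint passes its speed limit or range.

## Working session

There is one attempt and no reset: what is moved stays moved. The work goes in short steps, Python scripts to look and compute and a shell command to move; the robot and the scene stay as the last step left them, time stands still between calls to the robot, and variables do not carry over. Pictures are saved under pics/ and viewed, at most 10 in all, crops included, and the job is handed in when it is done.

```bash
mkdir -p pics; ls; cat > h.py <<'E'
import numpy as np, cv2
from plant import get_obs, capture, get_calibration
def save(n,f):
    im,d=capture(n); cv2.imwrite('pics/'+f+'.png',im); np.save('pics/'+f+'.npy',d); return im,d
def ray(n,uv,obs=None):
    c=get_calibration(n); K=np.array(c['camera_matrix']);D=np.array(c['distortion'])
    p=cv2.undistortPoints(np.array(uv,float).reshape(-1,1,2),K,D).reshape(-1,2)
    r=np.c_[p,np.ones(len(p))]
    if n=='wrist':
        H=np.array(c['hand_eye']);R=np.array(obs['tool_rot']);t=np.array(obs['tcp_pos'])
        return R@H[:3,3]+t, r@(R@H[:3,:3]).T
    R=np.array(c['R']);t=np.array(c['t'])
    return -R.T@t, r@R
def onz(n,uv,z,obs=None):
    o,d=ray(n,uv,obs); return o+d*((z-o[2])/d[:,2])[:,None]
def cloud(n,d,obs=None):
    v,u=np.mgrid[:d.shape[0],:d.shape[1]]
    o,r=ray(n,np.c_[u.ravel(),v.ravel()],obs)
    P=o+r*d.ravel()[:,None]; P[d.ravel()==0]=np.nan
    return P.reshape(*d.shape,3)
E
python3 - <<'E'
from h import *
a,_=save('top','top0'); b,_=save('scene','scene0')
print(get_obs()['tool_rot'],get_obs()['tcp_pos'])
E
```

```text
pics
[[-9.61403732e-01  2.75141428e-01 -2.42679992e-04]
 [ 2.75141503e-01  9.61402813e-01 -1.33611667e-03]
 [-1.34307822e-04 -1.35131889e-03 -9.99999078e-01]] [0.19943166 0.69663034 0.23686013]
```

View pics/top0.png

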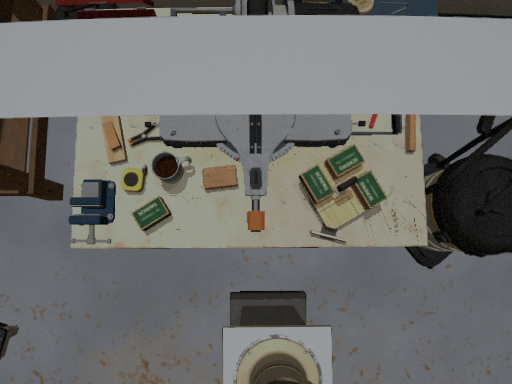

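View pics/scene0.png

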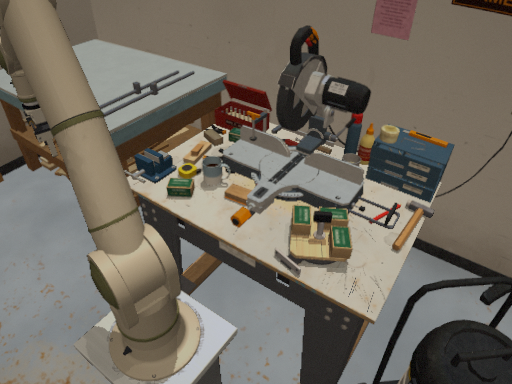

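The top view shows the loose carton at (152,213), the stand centre near (345,187) with its empty place at about (338,213), the rail at (328,237), and the saw handle sticking out between them at (256,220). Next I'll measure these by height.

```bash
python3 - <<'E'
from h import *
im=cv2.imread('pics/top0.png');d=np.load('pics/top0.npy');P=cloud('top',d)
def rect(m,z,name):
    m=m.astype(np.uint8); n,l,s,c=cv2.connectedComponentsWithStats(m)
    for i in range(1,n):
        if s[i,4]<60: continue
        v,u=np.nonzero(l==i); w=onz('top',np.c_[u,v],z)[:,:2]
        r=cv2.minAreaRect((w*1000).astype(np.float32)); print(name,s[i,4],np.round(r[0]),np.round(r[1]),round(r[2],1),'mean',np.round(w.mean(0)*1000),'zmed',np.nanmedian(P[...,2][l==i]).round(3))
z=P[...,2]; v,u=np.mgrid[:384,:512]
b=(v>130)&(v<246)
print('bench z',np.nanmedian(z[225:235,180:230]))
rect(b&(u<190)&(z>.036)&(z<.056)&(v>190),.046,'loose')
S=b&(u>290)&(u<395)
rect(S&(z>.070)&(z<.092),.082,'cartons')
rect(S&(z>.11)&(z<.15),.136,'bar')
rect(S&(z>.026)&(z<.045),.036,'slab')
rect(S&(z>.018)&(z<.036)&(v>225),.03,'rail')
hsv=cv2.cvtColor(im,cv2.COLOR_BGR2HSV); g=(hsv[...,0]>40)&(hsv[...,0]<90)&(hsv[...,1]>90)
rect(b&g&(u<190),.046,'gl'); rect(S&g,.082,'g')
# height profile of middle region
Q=P[b&(u>185)&(u<300)]; Q=Q[~np.isnan(Q).any(1)]
for x0 in np.arange(.35,.75,.05):
    print(round(x0,2),[round(float(np.max(Q[(Q[:,0]>=x0)&(Q[:,0]<x0+.05)&(Q[:,1]>=y0)&(Q[:,1]<y0+.1),2],initial=0)),2) for y0 in np.arange(-.2,.3,.1)])
np.set_printoptions(suppress=True)
c=cv2.resize(im[135:250,285:405],None,fx=5,fy=5,interpolation=cv2.INTER_CUBIC);cv2.imwrite('pics/crop.png',c)
E
```

```text
bench z 0.00024198716041734514
loose 695 [482. 365.] [63. 96.] 31.4 mean [482. 365.] zmed 0.046
loose 70 [421. 507.] [55. 52.] 3.5 mean [410. 512.] zmed 0.054
cartons 576 [ 697. -131.] [174.  30.] 89.9 mean [ 699. -125.] zmed 0.083
cartons 692 [ 628. -198.] [62. 96.] 30.8 mean [ 628. -198.] zmed 0.083
cartons 731 [ 561. -115.] [95. 63.] 29.4 mean [ 561. -115.] zmed 0.082
cartons 722 [ 543. -264.] [95. 65.] 29.7 mean [ 542. -265.] zmed 0.082
bar 138 [ 552. -188.] [18. 59.] 29.6 mean [ 552. -188.] zmed 0.136
slab 113 [ 686. -139.] [ 17. 164.] 6.4 mean [ 685. -136.] zmed 0.036
slab 1770 [ 552. -190.] [187. 189.] 30.2 mean [ 520. -187.] zmed 0.037
slab 102 [ 413. -153.] [106.   9.] 74.5 mean [ 413. -153.] zmed 0.03
rail 113 [ 413. -153.] [107.  10.] 74.3 mean [ 413. -155.] zmed 0.03
gl 320 [482. 366.] [48. 85.] 31.6 mean [479. 364.] zmed 0.046
g 295 [ 627. -200.] [47. 83.] 29.2 mean [ 630. -198.] zmed 0.083
g 314 [ 560. -117.] [84. 48.] 29.7 mean [ 558. -113.] zmed 0.082
g 319 [ 544. -266.] [85. 48.] 29.8 mean [ 545. -270.] zmed 0.083
0.35 [0.0, 0.01, 0.01, 0.01, 0.01]
0.4 [0.0, 0.01, 0.08, 0.01, 0.01]
0.45 [0.0, 0.01, 0.08, 0.01, 0.01]
0.5 [0.0, 0.01, 0.09, 0.01, 0.01]
0.55 [0.0, 0.06, 0.09, 0.04, 0.03]
0.6 [0.0, 0.06, 0.09, 0.09, 0.08]
0.65 [0.0, 0.09, 0.09, 0.09, 0.09]
0.7 [0.0, 0.09, 0.09, 0.09, 0.09]
```

View pics/crop.png

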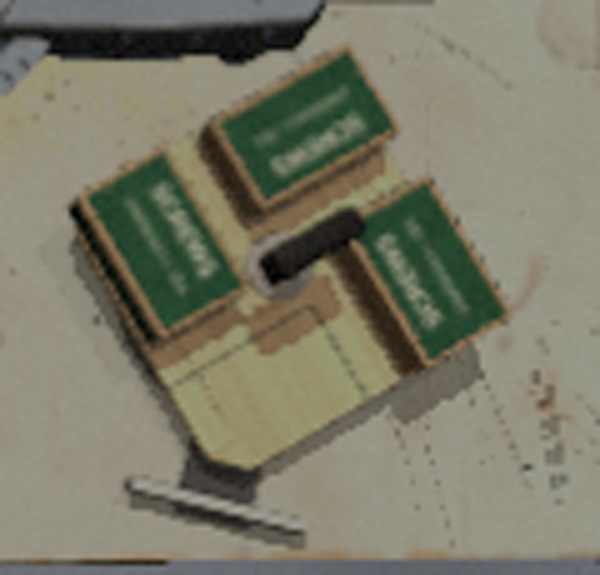

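The crop shows the empty place on the lower side, with its L corner at (310,305) and its long arm running to (175,385). So edge_0 is the lower-right edge, facing world azimuth 210°. That gives:

- **Axis:** about (552,-189) mm.
- **place_0:** about (476,-181) mm, slab x-axis at 30°.
- **Rail:** azimuth 165.3°, so the slab turns about -45°.
- **Loose carton:** (482,365) mm, x-axis at 31.4°.

Sizes and radii agree with the data given. Moving over the loose carton now.

```bash
python3 -m pendant '0.8 -0.95 0 0 0 -0.4 93;0.8 -0.95 0 0 0 -0.4 93;0.8 -0.95 0 0 0 -0.4 93;0.8 -0.95 0 0 0 -0.4 93;0.8 -0.95 0 0 0 -0.4 93;0.8 -0.95 0 0 0 -0.4 93;0.8 -0.95 0 0 0 -0.4 93' 20; python3 -m pendant '0.8 -0.95 0 0 0 -0.4 93;0.8 -0.95 0 0 0 -0.4 93;0.8 -0.95 0 0 0 -0.4 93;0.8 -0.95 0 0 0 -0.4 93;0.8 -0.95 0 0 0 -0.4 93;0.8 -0.95 0 0 0 -0.4 93;0.8 -0.95 0 0 0 -0.4 93;0 0 0 0 0 0 93;0 0 0 0 0 0 93'
cat > st.py <<'E'
from h import *
def st():
    o=get_obs();R=np.array(o['tool_rot'])
    print('t',o['time_s'],'tcp',np.round(np.array(o['tcp_pos'])*1000,1),'yaw_y',np.degrees(np.arctan2(R[1,1],R[0,1])).round(1),'z',R[:,2].round(3),'op',round(o['opening'],4),'F',np.round(o['contact_force'],1),'g',np.round(o['gripper_force'],1)); return o
E
python3 - <<'E'
from st import *
o=st(); im,d=save('wrist','w1'); P=cloud('wrist',d,o); z=P[...,2]
m=((z>.038)&(z<.055)).astype(np.uint8); n,l,s,c=cv2.connectedComponentsWithStats(m)
for i in range(1,n):
    if s[i,4]>3000:
        v,u=np.nonzero(l==i); w=onz('wrist',np.c_[u,v],.046,o)[:,:2]*1000
        print(s[i],cv2.minAreaRect(w.astype(np.float32)),np.median(z[l==i]))
E
```

```text
time_s: 0.8
tcp_pos: [0.3401, 0.5295, 0.2373]
tool_rot: [[-0.783, 0.622, -0.0], [0.622, 0.783, -0.001], [-0.0, -0.001, -1.0]]
contact_force: [1.1, -0.8, 0.2]
opening: 0.0931
gripper_force: 0.0
time_s: 1.7
tcp_pos: [0.4797, 0.364, 0.2374]
tool_rot: [[-0.487, 0.873, -0.0], [0.873, 0.487, -0.0], [-0.0, -0.0, -1.0]]
contact_force: [-0.9, 0.8, 0.1]
opening: 0.0927
gripper_force: 0.0
t 1.7 tcp [479.7 364.  237.4] yaw_y 29.2 z [-0. -0. -1.] op 0.0927 F [-0.9  0.8  0.1] g 0.0
[ 231  134   54   80 3922] ((481.8670959472656, 368.0948791503906), (60.07731246948242, 94.56861877441406), 31.81250762939453) 0.04516354121170052
```

```bash
python3 -m pendant '0.08 0.1 -1 0 0 0.3 93;0 0 -1 0 0 0 93;0 0 -1 0 0 0 93;0 0 -1 0 0 0 93;0 0 -1 0 0 0 93;0 0 -1 0 0 0 93;0 0 -1 0 0 0 93;0 0 -0.4 0 0 0 93;0 0 -0.38 0 0 0 93;0 0 0 0 0 0 93'; python3 -m pendant '0 0 0 0 0 0 50;0 0 0 0 0 0 50;0 0 0 0 0 0 50;0 0 0 0 0 0 50;0 0 0 0 0 0 50;0 0 0 0 0 0 50;0 0 0 0 0 0 50' 30; python3 -m pendant '0 0 0.4 0 0 0 50;0 0 0.8 0 0 0 50;0 0 1 0 0 0 50;0 0 1 0 0 0 50;0 0 0 0 0 0 50'; python3 -c "
from st import *
st(); save('wrist','w2')"
```

```text
time_s: 2.75
tcp_pos: [0.481, 0.3674, 0.0425]
tool_rot: [[-0.525, 0.851, -0.001], [0.851, 0.525, -0.0], [0.0, -0.001, -1.0]]
contact_force: [0.9, -0.4, -0.4]
opening: 0.0928
gripper_force: 0.0
time_s: 3.45
tcp_pos: [0.4819, 0.3673, 0.0436]
tool_rot: [[-0.524, 0.852, 0.001], [0.852, 0.524, 0.001], [0.0, 0.001, -1.0]]
contact_force: [0.4, 0.6, 5.8]
opening: 0.06
gripper_force: 30.0
time_s: 3.95
tcp_pos: [0.4824, 0.3676, 0.1259]
tool_rot: [[-0.524, 0.852, 0.003], [0.852, 0.524, 0.003], [0.001, 0.004, -1.0]]
contact_force: [0.7, 1.2, -4.3]
opening: 0.0596
gripper_force: 30.0
t 3.95 tcp [482.4 367.6 125.9] yaw_y 31.6 z [ 0.003  0.003 -1.   ] op 0.0596 F [ 0.7  1.2 -4.3] g 30.0
```

```bash
python3 -m pendant '0 0 1 0 0 0 50;0 0 1 0 0 0 50;0 -0.5 1 0 0 0 50;0 -1 1 0 0 0 50;0 -1 0.6 0 0 0 50;0 -1 0 0 0 0 50;0 -1 0 0 0 0 50;0 -1 0 0 0 0 50;0 -1 0 0 0 0 50;0 -1 0 0 0 0 50' | tail -1; python3 -m pendant '0 -1 0 0 0 0 50;0 -1 0 0 0 0 50;0 -1 0 0 0 0 50;0 -1 0 0 0 0 50;0 -1 0 0 0 0 50;0 -1 0 0 0 0 50;0 -1 0 0 0 0 50;0 -1 0 0 0 0 50;0 -1 0 0 0 0 50;0 -1 0 0 0 0 50' | tail -1;  python3 -m pendant '0 -1 0 0 0 0 50;0 -1 0 0 0 0 50;0 -1 0 0 0 0 50;0 -1 0 0 0 -0.2 50;-0.24 -0.45 0 0 0 0 50;0 0 0 0 0 0 50;0 0 0 0 0 0 50' | head -2; python3 -c "
from st import *
st(); save('wrist','w3');save('top','top3')"
```

```text
gripper_force: 30.0
gripper_force: 30.0
time_s: 6.7
tcp_pos: [0.4749, -0.1808, 0.2374]
t 6.7 tcp [ 474.9 -180.8  237.4] yaw_y 30.1 z [-0.002  0.001 -1.   ] op 0.0599 F [-0.1  0.7 -4.9] g 30.0
```

View pics/w3.png

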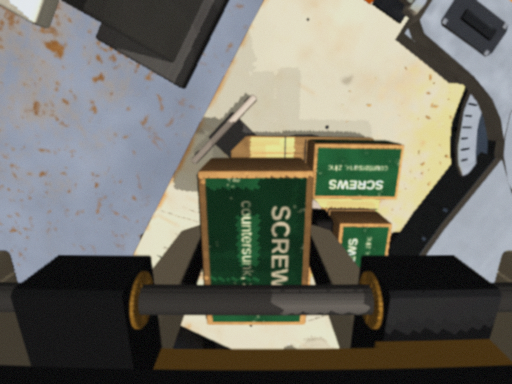

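The wrist view shows the held carton, with its top face spanning x 202–312 and its far end at y≈178. A slab carton is at (355,170), and the rail is at (225,128). I'll refine from these.

```bash
python3 - <<'E'
from st import *
o=st(); im=cv2.imread('pics/w3.png'); d=np.load('pics/w3.npy'); P=cloud('wrist',d,o); z=P[...,2]
def rect(m,zz,nm,mn=800):
    n,l,s,c=cv2.connectedComponentsWithStats(m.astype(np.uint8))
    for i in range(1,n):
        if s[i,4]>mn:
            v,u=np.nonzero(l==i); w=onz('wrist',np.c_[u,v],zz,o)[:,:2]*1000
            print(nm,s[i],cv2.minAreaRect(w.astype(np.float32)),np.median(z[l==i]).round(4))
v,u=np.mgrid[:384,:512]
rect((z>.074)&(z<.09)&(u>300)&(v<210),.082,'B')
rect((z>.022)&(z<.034)&(v<170)&(u<270),.030,'rail',150)
rect((z>.225)&(z<.25)&(v<255),.239,'held')
m=(z>.225)&(z<.25)&(v<255); Q=P[m]; 
y=np.array([np.cos(np.radians(120.1)),np.sin(np.radians(120.1))])
print('held far end',np.percentile((Q[:,:2]-np.array(o['tcp_pos'])[:2])@y*1000,[98,99.5,100]),'z',np.median(Q[:,2]))
# top view held
d=np.load('pics/top3.npy');T=cloud('top',d)
vv,uu=np.mgrid[:384,:512]
for lo,hi,zz in((.074,.09,.082),(.128,.143,.136)):
    m=((T[...,2]>lo)&(T[...,2]<hi)&(uu>300)&(uu<395)&(vv>135)&(vv<246)).astype(np.uint8);n,l,s,c=cv2.connectedComponentsWithStats(m)
    for i in range(1,n):
        if s[i,4]>80:
            a,b=np.nonzero(l==i);print('top',s[i,4],cv2.minAreaRect((onz('top',np.c_[b,a],zz)[:,:2]*1000).astype(np.float32)))
E
```

```text
t 6.8 tcp [ 475.5 -180.4  237.8] yaw_y 30.1 z [-0.001  0.001 -1.   ] op 0.0598 F [ 0.1 -0.1 -4.6] g 30.0
B [ 415    0   97  210 9702] ((627.1384887695312, -7.704902648925781), (93.5272445678711, 228.34317016601562), 42.88313674926758) 0.0825
B [ 312  142   93   58 4918] ((560.156005859375, -113.65211486816406), (95.72901916503906, 61.08977508544922), 29.293699264526367) 0.0817
rail [191  94  66  70 643] ((413.4408264160156, -152.73287963867188), (109.37228393554688, 9.263298988342285), 75.70661926269531) 0.0294
held [  169   165   175    90 11049] ((463.1639099121094, -158.45413208007812), (95.86624145507812, 49.810611724853516), 30.12015724182129) 0.2393
held far end [47.30643688 47.44569774 47.72850168] z 0.2393435702872802
top 201 ((691.2186889648438, -139.08877563476562), (133.21531677246094, 11.869058609008789), 89.89297485351562)
top 530 ((628.8283081054688, -198.12710571289062), (60.54038619995117, 95.091552734375), 28.754146575927734)
top 720 ((560.8228759765625, -115.48600769042969), (95.0772705078125, 62.00328826904297), 29.375642776489258)
```

```bash
python3 -m pendant '0.06 -0.03 -0.8 0 0 0 50;0 0 -1 0 0 0 50;0 0 -1 0 0 0 50;0 0 -1 0 0 0 50;0 0 -1 0 0 0 50;0 0 -0.6 0 0 0 50;0 0 -0.4 0 0 0 50;0 0 -0.2 0 0 0 50;0 0 0 0 0 0 50;0 0 0 0 0 0 50'; python3 -m pendant '0 0 -0.1 0 0 0 50;0 0 -0.1 0 0 0 50;0 0 -0.04 0 0 0 50;0 0 0 0 0 0 50;0 0 0 0 0 0 50' ;python3 -c "
from st import *
st(); save('top','top4')"
```

```text
time_s: 7.8
tcp_pos: [0.4774, -0.1824, 0.0887]
tool_rot: [[-0.501, 0.866, 0.001], [0.866, 0.501, -0.0], [-0.001, 0.001, -1.0]]
contact_force: [-0.3, 0.3, -3.8]
opening: 0.0596
gripper_force: 30.0
time_s: 8.3
tcp_pos: [0.477, -0.1825, 0.0821]
tool_rot: [[-0.5, 0.866, 0.0], [0.866, 0.5, -0.0], [-0.0, 0.0, -1.0]]
contact_force: [-0.2, 0.5, -4.3]
opening: 0.0596
gripper_force: 30.0
t 8.3 tcp [ 477.  -182.5   82.1] yaw_y 30.0 z [ 0. -0. -1.] op 0.0596 F [-0.2  0.5 -4.3] g 30.0
```

```bash
python3 -m pendant '0 0.03 -0.06 0 0 0 50;0 0 -0.04 0 0 0 50;0 0 0 0 0 0 50' | grep -E 'tcp|force'; python3 -m pendant '0 0 -0.04 0 0 0 50;0 0 0 0 0 0 50' | grep -E 'tcp|force'
```

```text
tcp_pos: [0.477, -0.1817, 0.0796]
contact_force: [0.5, -0.1, -4.0]
gripper_force: 30.0
tcp_pos: [0.477, -0.1817, 0.0795]
contact_force: [-2.5, 1.3, 11.5]
gripper_force: 30.0
```

Contact. Now releasing in a small opening.

```bash
python3 -m pendant '0 0 0 0 0 0 69;0 0 0 0 0 0 69;0 0 0 0 0 0 69;0 0 0 0 0 0 69;0 0 0 0 0 0 69' | grep -vE 'rot'; python3 -m pendant '0 0 0.4 0 0 0 69;0 0 0.8 0 0 0 69;0 0 1 0 0 0 69;0 0 1 0 0 0 69;0 0 1 0 0 0 69;0 0 1 0 0 0 69;0 0 1 0 0 0 69;-1 0.5 0 0 0 0 69;-1 0.5 0 0 0 0 69;0 0 0 0 0 0 69'| grep -vE 'rot'; python3 - <<'E'
from st import *
o=st(); im,d=save('top','top5'); im2,d2=save('wrist','w5')
for nm,d in(('top',d),('wrist',d2)):
  T=cloud(nm,d,o)
  for lo,hi,zz in((.074,.09,.082),(.128,.143,.136)):
    m=((T[...,2]>lo)&(T[...,2]<hi)&(T[...,0]<.68)&(T[...,0]>.4)&(T[...,1]<-.08)&(T[...,1]>-.32)).astype(np.uint8);n,l,s,c=cv2.connectedComponentsWithStats(m)
    for i in range(1,n):
        if s[i,4]>80:
            a,b=np.nonzero(l==i);print(nm,s[i,:5],cv2.minAreaRect((onz(nm,np.c_[b,a],zz,o)[:,:2]*1000).astype(np.float32)))
E
```

```text
time_s: 9.35
tcp_pos: [0.477, -0.1818, 0.0785]
contact_force: [-0.2, 0.1, 0.5]
opening: 0.069
gripper_force: 0.0
time_s: 10.35
tcp_pos: [0.4236, -0.1555, 0.2342]
contact_force: [0.3, -0.7, 0.7]
opening: 0.0692
gripper_force: 0.0
t 10.35 tcp [ 423.6 -155.5  234.2] yaw_y 30.0 z [-0.002  0.001 -1.   ] op 0.0692 F [ 0.3 -0.7  0.7] g 0.0
top [327 143  38  34 684] ((628.1069946289062, -197.98248291015625), (60.70680236816406, 96.3111343383789), 29.724292755126953)
top [305 164  30  39 665] ((561.0162353515625, -115.0640640258789), (94.32648468017578, 62.548980712890625), 29.375642776489258)
top [354 170  25  28 373] ((562.4556274414062, -252.7631072998047), (52.9002799987793, 69.51885223388672), 41.60535430908203)
top [323 210  15  20  88] ((456.02740478515625, -147.29421997070312), (59.09998321533203, 16.4627685546875), 34.38807678222656)
top [339 176  19  12  88] ((552.7807006835938, -189.64181518554688), (17.685171127319336, 54.442325592041016), 29.133712768554688)
wrist [ 256  184   57   81 4337] ((472.8054504394531, -179.3134002685547), (60.19361877441406, 94.83907318115234), 30.203969955444336)
wrist [ 335  185   89   54 4229] ((555.7737426757812, -113.25627899169922), (95.3524169921875, 61.46586227416992), 29.7232666015625)
wrist [363 259  13  14 101] ((584.0863037109375, -172.41224670410156), (14.232385635375977, 17.05919647216797), 30.3665771484375)
wrist [256 315  77  13 975] ((550.181396484375, -280.1158752441406), (93.50215911865234, 17.83017349243164), 29.67990493774414)
```

View pics/w5.png

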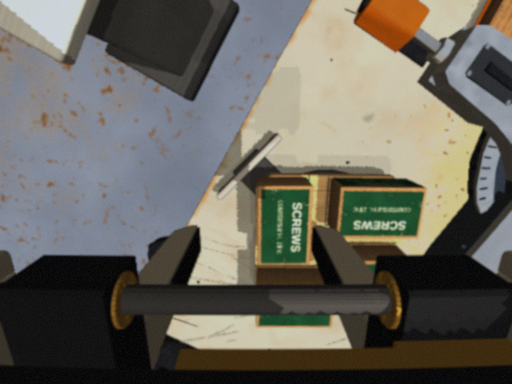

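The new carton sits within about 1.5 mm and 0.5° of its place, measured against its neighbour at (378,210). Next is the handle.

```bash
python3 -m pendant '0.85 -0.22 0 0 0 0 60;0.85 -0.22 0 0 0 0 60;0.85 -0.23 0 0 0 0 60;0.85 -0.23 0 0 0 0 60;0.85 -0.23 0 0 0 0 60;0.89 -0.23 0 0 0 0 60;0 0 0 0 0 0 60;0 0 0 0 0 0 60' >/dev/null; python3 -c "
from st import *
st()"; python3 -m pendant '0 0 -1 0 0 0 60;0 0 -1 0 0 0 60;0 0 -1 0 0 0 60;0 0 -0.8 0 0 0 60;0 0 -0.5 0 0 0 60;0 0 -0.3 0 0 0 60;0 0 0 0 0 0 60;0 0 0 0 0 0 60' | grep -v rot; python3 -m pendant '0 0 0 0 0 0 10;0 0 0 0 0 0 10;0 0 0 0 0 0 10;0 0 0 0 0 0 10;0 0 0 0 0 0 10;0 0 0 0 0 0 10' 30 | grep -v rot;python3 -c "
from st import *
st()"
```

```text
t 11.25 tcp [ 555.9 -191.1  233.2] yaw_y 30.0 z [-0.001 -0.    -1.   ] op 0.0599 F [-0.8 -0.2  0.1] g 0.0
time_s: 12.05
tcp_pos: [0.5558, -0.1909, 0.1193]
contact_force: [-0.3, 0.4, 0.2]
opening: 0.0601
gripper_force: 0.0
time_s: 12.65
tcp_pos: [0.5535, -0.1919, 0.1186]
contact_force: [-1.4, 0.9, -0.0]
opening: 0.0176
gripper_force: 30.0
t 12.65 tcp [ 553.5 -191.9  118.6] yaw_y 30.0 z [-0.003 -0.001 -1.   ] op 0.0176 F [-1.4  0.9 -0. ] g 30.0
```

```bash
python3 -m pendant '-0.08 0 0 0 0 -0.1 10;0 0 0 0 0 -0.25 10;0 0 0 0 0 -0.3 10;0 0 0 0 0 -0.35 10;0 0 0 0 0 -0.35 10;0 0 0 0 0 -0.35 10;0 0 0 0 0 -0.35 10;0 0 0 0 0 -0.35 10;0 0 0 0 0 -0.3 10;0 0 0 0 0 -0.2 10' | grep -v rot; python3 -m pendant '0 0 0 0 0 -0.2 10;0 0 0 0 0 -0.35 10;0 0 0 0 0 -0.35 10;0 0 0 0 0 -0.35 10;0 0 0 0 0 -0.35 10;0 0 0 0 0 -0.35 10;0 0 0 0 0 -0.3 10;0 0 0 0 0 -0.26 10;0 0 0 0 0 -0.15 10;0 0 0 0 0 0 10' | grep -v rot;python3 - <<'E'
from st import *
o=st(); im,d=save('top','top6'); im2,d2=save('scene','s6'); im3,_=save('wrist','w6')
T=cloud('top',d)
for nm,lo,hi,zz in(('carton',.074,.09,.082),('slab',.03,.042,.036),('rail',.022,.034,.03)):
    m=((T[...,2]>lo)&(T[...,2]<hi)&(T[...,0]<.68)&(T[...,0]>.38)&(T[...,1]<-.05)&(T[...,1]>-.32)).astype(np.uint8);n,l,s,c=cv2.connectedComponentsWithStats(m)
    for i in range(1,n):
        if s[i,4]>60:
            a,b=np.nonzero(l==i);print(nm,s[i,:5],cv2.minAreaRect((onz('top',np.c_[b,a],zz)[:,:2]*1000).astype(np.float32)))
cv2.imwrite('pics/c6.png',np.hstack([cv2.resize(im[130:250,285:405],(400,400)),cv2.resize(im2[180:280,270:370],(400,400))]))
E
```

```text
time_s: 13.65
tcp_pos: [0.5528, -0.1921, 0.1187]
contact_force: [-3.2, -6.6, 0.8]
opening: 0.0176
gripper_force: 30.0
time_s: 14.65
tcp_pos: [0.5522, -0.192, 0.1187]
contact_force: [-4.8, -5.5, 2.0]
opening: 0.0177
gripper_force: 30.0
t 14.65 tcp [ 552.2 -192.   118.7] yaw_y -14.7 z [-0.002 -0.001 -1.   ] op 0.0177 F [-4.8 -5.5  2. ] g 30.0
carton [313 148  27  37 700] ((610.5577392578125, -142.71853637695312), (61.649532318115234, 96.84869384765625), 75.7168197631836)
slab [310 156  37  37 311] ((600.951904296875, -153.335205078125), (90.20093536376953, 113.24549865722656), 74.69145202636719)
```

View pics/c6.png

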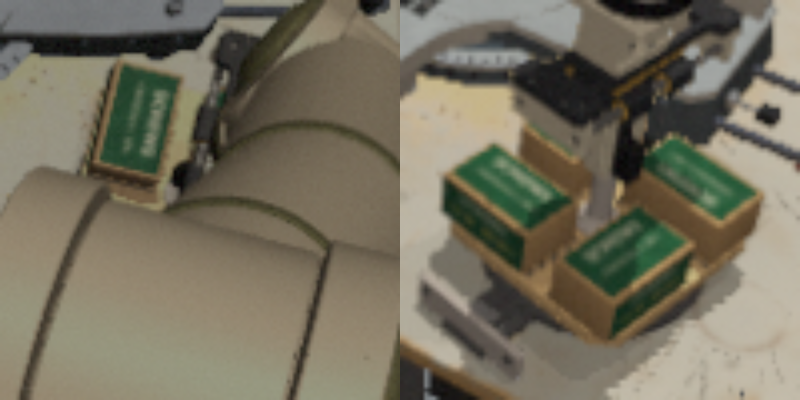

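The slab turned as commanded. In the scene view the new carton (crop 510,205) lies along the rail-side edge, and the rail is at (470,320). One numeric check of the positions from the scene camera before I hand in.

```bash
python3 - <<'E'
from st import *
o=st();d=np.load('pics/s6.npy');im=cv2.imread('pics/s6.png');T=cloud('scene',d);z=T[...,2]
box=(T[...,0]<.68)&(T[...,0]>.38)&(T[...,1]<-.05)&(T[...,1]>-.32)
for nm,lo,hi,zz in(('carton',.076,.088,.082),('rail',.024,.034,.03)):
    n,l,s,c=cv2.connectedComponentsWithStats((box&(z>lo)&(z<hi)).astype(np.uint8),connectivity=4)
    for i in range(1,n):
        if s[i,4]>40:
            a,b=np.nonzero(l==i);r=cv2.minAreaRect((onz('scene',np.c_[b,a],zz)[:,:2]*1000).astype(np.float32));print(nm,s[i,4],np.round(r[0]),np.round(r[1]),round(r[2],1))
ax=np.array([552.5,-189.5])
for k,p in enumerate([(-61.5,44.5),(-44.5,-61.5),(61.5,-44.5),(44.5,61.5)]):
    t=np.radians(-14.9);print('expect',np.round(ax+np.array([[np.cos(t),-np.sin(t)],[np.sin(t),np.cos(t)]])@p))
E
```

```text
t 14.8 tcp [ 552.2 -192.1  118.7] yaw_y -14.6 z [-0.001 -0.001 -1.   ] op 0.0182 F [-5.9 -6.2  2.3] g 30.0
carton 49 [ 564. -133.] [62. 14.] 75.5
carton 387 [ 597. -251.] [96. 67.] 75.6
carton 437 [ 499. -133.] [99. 65.] 76.5
carton 497 [ 492. -240.] [ 64. 101.] 74.4
rail 59 [ 455. -192.] [116.  10.] 78.5
rail 62 [ 416. -136.] [69. 12.] 78.1
expect [ 505. -131.]
expect [ 494. -237.]
expect [ 600. -248.]
expect [ 611. -142.]
```

```bash
python3 -m pendant '0 0 0 0 0 0 10;0 0 0 0 0 0 10;0 0 0 0 0 0 10' | grep -v rot; python3 -c "
from plant import sign_off
print(sign_off())"
```

```text
time_s: 15.1
tcp_pos: [0.5522, -0.192, 0.1187]
contact_force: [-5.7, -5.4, 3.6]
opening: 0.0179
gripper_force: 30.0
the job is handed in; nothing more can be done
None
```

I set the loose carton in the empty place (about 1.5 mm off), turned the slab about 45° clockwise until its edge faced the front rail, and handed the job in at 15.1 s still gripping the handle at 30 N; sign-off returned no verdict.

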